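Third hand for a drawer handle

TASK

Someone is about to screw a new handle onto the white drawer front from inside the drawer: pick up the handle whose feet fit the two drilled holes (the longer one), bring it up with its feet against the front so that each foot covers its hole, and push it on steadily with about 10 N, so that the drawer sinks back about 14 mm on its rubber buffers (yellow pointers inside the green strips on the rails). Keep that push for at least two seconds and finish while still holding and pushing; never ram the drawer to the end of its travel, push with the handle only, and leave the other things on the counter alone.

Things in the scene. Friction and masses are not known exactly. Their poses are not given: they have to be found in the camera images.
- handle: The handle to fit: aluminium, 0.13-0.23 kg, lying flat. Bar 200 mm long (y), 12 thick (x), 20 high (z); two feet 20 x 20 mm, 160 mm between centres, stand out along +x, end faces 40 mm from the bar's middle plane. Origin: middle of the bar's underside; x from bar to feet, z up. Grip the bar's middle across its 12 mm. It goes on upright, its x along the front's x; either foot may take either hole.
- foot_a (a point): Centre of the end face of the handle's foot at +y (40, 80, 10 mm in the handle's frame), axes as the handle's.
- foot_b (a point): Centre of the end face of the handle's foot at -y (40, -80, 10 mm in the handle's frame), axes as the handle's.
- front: White upright front, 300 mm wide (y), 18 thick, edges 25 and 150 mm above the counter, with its drawer (97 mm high) behind. Origin: counter height, under the middle of its outer face (plane x = 0, looks along -x); x into the drawer, y along the face, z up. It slides along its +x, 0 to 36 mm (end stop), against buffers: 0.7 N per mm (10 N at 14 mm), friction 0.2 N; springs back when let go.
- hole_a (a point): Centre, on the outer face, of the black 10 mm screw hole at y = +80 mm, 120 mm above the counter (30 mm below the upper edge).
- hole_b (a point): Centre, on the outer face, of the black 10 mm screw hole at y = -80 mm, 120 mm above the counter (30 mm below the upper edge).
- stand: Fixed stand with two rails and a back wall (90 mm high) that carries the drawer, 45 to 335 mm behind the resting front face, 300 mm wide. Origin: at counter height under the middle of the resting front face; same axes as the front, whose x in this frame tells how far the drawer has sunk. A green strip on each rail, 9 to 20 mm beyond the drawer's yellow pointer at rest, marks the right push.
- short_handle: The wrong handle, same make but shorter: bar 130 mm long, feet 96 mm between centres, 20 mm high. Origin: middle of the bar's underside, x towards the feet. Bystander: leave it lying.
- cutlery_cup: Steel cup, 90 mm across, 110 mm high, origin at its underside. Leave it standing where it is. 
- mug: White mug, 80 mm across, 90 mm high, origin at its underside. Leave it standing where it is. 
- screwdriver: Screwdriver lying on the counter, origin at its underside. Leave it alone.
- soap: Green bottle, 60 mm across, 160 mm high, origin at its underside. Leave it standing where it is. 
- screw_jar: Clear jar with orange lid, 60 mm across, 60 mm high, origin at its underside. Leave it standing where it is. 
Mind the look-alikes: they are no part of the job. What is shaped like the handle but blue is not meant.

How it is judged:
On the way, in this order (a step that is already met when the one before it is completed fails the run):
1. the long handle is gripped and lifted clear of the counter, away from the front (height (world z) of handle above 0.04 m and contact force between the fingers and handle above 2 N and contact force between handle and front below 0.3 N), for 0.1 s.
2. both feet cover their holes and the push stays in the band for nearly two seconds (((distance between foot_a and hole_a below 0.007 m and distance between foot_b and hole_b below 0.007 m) or (distance between foot_a and hole_b below 0.007 m and distance between foot_b and hole_a below 0.007 m)) and contact force between handle and front between 5 and 16 N and x of front in the frame of stand between 0.007 and 0.0235 m and contact force between the fingers and handle above 2 N and contact force between each of the arm, the fingers and front below 0.5 N and linear speed of handle below 0.02 m/s and linear speed of front below 0.015 m/s), for 1.8 s.
At the end, for the whole second after the job is handed in: The gripper still holds the long handle and presses it on: centre of each foot within 7 mm of a hole of its own, contact force of handle on front 5 to 16 N, drawer sunk 7 to 23.5 mm and at rest; neither the arm nor the fingers touch the front (all of step 2); the arm keeps its last pose, push and grip.
It fails at once if the drawer is rammed to the end of its travel (beyond 32 mm) (x of front in the frame of stand above 0.032 m).
It fails at once if another thing on the counter is moved by more than 30 mm (distance of any of short_handle, cutlery_cup, mug, screwdriver, soap, screw_jar from where it was at the start of the episode above 0.03 m).
It also fails if it takes over 59 s, if anything falls off the work surface, if the arm or the gripper's body presses on something with over 40 N, if the wrist force passes 120 N, or if a joint passes its speed limit or range.

ROBOT

A 7-joint arm with a two-finger parallel gripper is mounted at the origin on the work surface. World frame = base frame: x ahead of the robot, y to its left, z up, the work surface at z = 0. Lengths are in m, angles in rad, forces in N, time in s.
With the tool pointing down it reaches from about 0.425 to 0.875 m from the base axis. Payload 4.7 kg.
Tool frame: the origin (TCP) lies between the finger pads; the fingertips stand bot.tips_ahead ahead of it and the grasp point (between the pads) lies 8 mm behind it (bot.tips_ahead is the distance from the TCP to the fingertips, in m); z points along the fingers, y is the line along which they close (so a half turn about z gives the same grasp; the last joint's range is limited). The gripper opens to 87 mm and grips with 3 to 60 N. Pads are 19 mm wide; open, the fingers measure 117 mm over their backs; the gripper's body (75 mm by 190 mm) begins 51 mm behind the grasp point.
Start: joints at [-1.108, 0.321, -0.07, 1.45, 0.023, 1.371, -0.057], TCP at [0.282, 0.586, 0.234] pointing down, gripper open.
Joint ranges: [-2.86, 2.86], [-0.3, 2.09], [-1.38, 1.24], [0.06, 2.45], [-1.56, 4.7], [0.09, 2.05], [-2.69, 2.69]. Speed limits (rad/s): [2.57, 2.57, 3.14, 3.14, 3.14, 3.14, 3.14].

INTERFACE

Orientations are given as a unit quaternion [w, x, y, z].
In Python, from cell import readout, vision, bot gives the robot as it stands.
- The arm moves only by the tool nudge_tcp, called by a JSON object that holds its "fn" and its "kwargs", one argument or row to a line. Schema: {"type":"object","properties":{"increments":{"type":"array","items":{"type":"object","properties":{"jaw":{"type":"number"},"pos":{"type":"array","items":{"type":"number"},"minItems":3,"maxItems":3},"r":{"type":"array","items":{"type":"number"},"minItems":3,"maxItems":3}},"additionalProperties":false,"required":["jaw"]},"minItems":1,"maxItems":20},"only":{"type":"string"},"quiet":{"type":"boolean"},"lines":{"type":"string"}},"required":["increments"],"additionalProperties":false}. increments is a list of rows, 1 to 20 of them, each an object with the fields jaw (the opening from 0.0 (shut) to 1.0 (fully open)), pos (a list: dx, dy, dz in parts of the range, where 1.0 means 0.5 m), r (a list: a rotation vector rx, ry, rz in shares of 360 degrees (1.0 is 360 degrees)); a field left out counts as zero (the opening has to be given); each row shifts and turns the commanded pose from where the row before left it, along the tool's axes as they then stand; what a row does not reach is not made up. A row lasts 1/12 s, in which the tool goes at most 0.0417 m and 0.125 rad, less where a joint would pass 70% of its speed; a pose out of reach is approached as far as the arm can. The fingers move at their own pace and stop on an object; the grip force is fixed at half the most. Time passes only in rows, so rows that do not move let the fingers close. The tool returns the time, the measured TCP pose, the force, the opening and the grip force at its end. only (a regular expression) keeps the lines of the reply that match it, lines (a string "A,B") keeps lines A to B, and quiet returns only ok. No shift or turn number may pass 1 either way. Input that does not fit is refused with a message, and nothing moves.
- readout.sense(): the state, without advancing time (a new reading comes with each control period).
- vision.camera(name): name is "scene" or "side" or "wrist"; returns the picture (420x560x3 uint8, red, green, blue); there is no depth.
- vision.camera_params(name): a dict with "fx", "fy", "cx", "cy" (pixels), "rvec" (rotation vector, rad) and "tvec" (3), from world to camera coordinates, as OpenCV has them; the wrist camera has in their place "hand_eye" (4x4, takes a point from camera to tool coordinates, whose origin is the TCP and whose axes are the flange's). Camera axes: x right, y down, z forward; pixel columns grow to the right and rows downward; lengths in m; the calibration is good to about 2 mm. A picture is of the moment at which its call begins: read the wrist's pose just before it. camera_params takes no time and is no camera call.
- bot.job_done(): hands the job in; it is judged then, once.
The state is a dict: "time_s": time; "q": joint angles; "qvel": joint speeds; "joint_torque": joint torques, N m; "tool_pos": TCP position; "tcp_rot": TCP orientation; "ft_force": force on the tool from outside, world axes, zero at the start; "ft_torque": the same for the moment, N m; "finger_gap": opening from 0.0 (shut) to 1.0 (fully open); "finger_force": force on a finger pad.
Only numpy, scipy, OpenCV 4.12 (cv2) and the standard library are available. Lean on these libraries where they do the work, as an engineer would, in place of code of your own. Each camera call takes 0.05 s, during which the arm holds its last target. There are 200 camera calls.

## Working session

There is one attempt and no reset: what is moved stays moved. The work goes in short steps, Python scripts to look and compute and a tool call to move; the robot and the scene stay as the last step left them, time stands still between calls to the robot, and variables do not carry over. Pictures are saved under pics/ and viewed, at most 10 in all, crops included, and the job is handed in when it is done.

```bash
mkdir -p pics; ls; python3 - <<'E'
from cell import readout, vision, bot
import cv2, numpy as np
s=readout.sense(); print({k:np.round(v,4).tolist() for k,v in s.items()}, bot.tips_ahead)
for n in ("scene","side","wrist"):
    cv2.imwrite(f"pics/{n}0.png", vision.camera(n)[:,:,::-1]); print(n,vision.camera_params(n))
E
```

```text
pics
{'time_s': 0.0, 'q': [-1.1079, 0.3219, -0.0701, 1.4517, 0.0226, 1.3708, -0.0569], 'qvel': [0.0013, 0.0001, -0.0006, -0.0002, 0.0005, -0.0005, -0.0001], 'joint_torque': [-0.0002, -49.1287, -0.4039, -31.2542, -0.0639, 0.0437, 0.0002], 'tool_pos': [0.2818, 0.5851, 0.2324], 'tcp_rot': [-0.0002, 0.2225, 0.9749, -0.001], 'ft_force': [-0.1691, -0.7101, 0.3945], 'ft_torque': [-0.0578, 0.0211, 0.0067], 'finger_force': 0.0, 'finger_gap': 1.0006} 0.011
scene {'fx': 497.6740099471154, 'fy': 497.6740099471154, 'cx': 279.9382044026527, 'cy': 218.61692213190088, 'rvec': array([ 0.97234475,  2.45026072, -1.06261916]), 'tvec': array([ 0.31685201, -0.24541298,  1.55525327])}
side {'fx': 423.18794927640505, 'fy': 423.18794927640505, 'cx': 288.7349932870373, 'cy': 207.96912870501023, 'rvec': array([ 2.18026615, -0.49662601,  0.22718385]), 'tvec': array([-0.4474971 ,  0.31076564,  0.72795209])}
wrist {'fx': 305.125791449431, 'fy': 305.125791449431, 'cx': 280.140282590269, 'cy': 210.00458999464243, 'hand_eye': array([[ 7.92046322e-04, -9.56624937e-01, -2.91321304e-01,
         7.94257349e-02],
       [ 9.99999684e-01,  7.38241785e-04,  2.94607943e-04,
        -7.52602057e-04],
       [-6.67637455e-05, -2.91321445e-01,  9.56625220e-01,
        -1.49896243e-01],
       [ 0.00000000e+00,  0.00000000e+00,  0.00000000e+00,
         1.00000000e+00]])}
```

View pics/scene0.png

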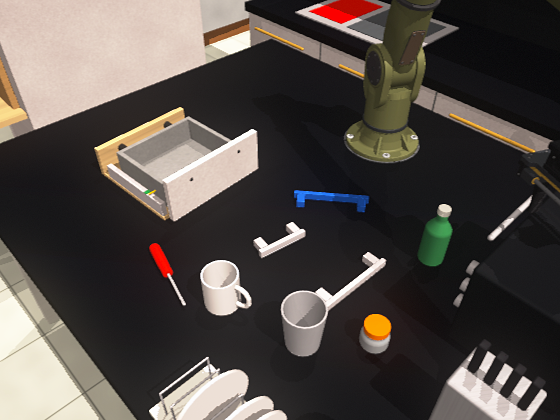

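View pics/side0.png

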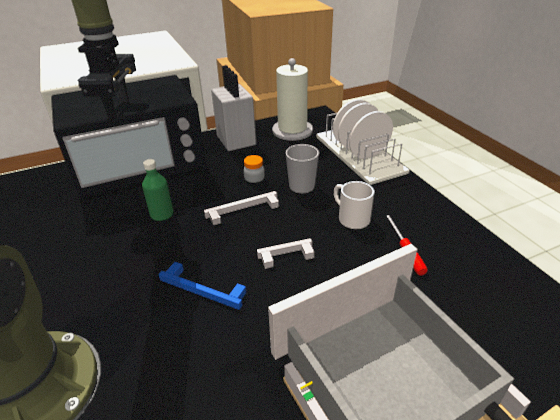

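Scene: long handle from about (322,296) to (380,260), beside the cup. Short handle is at (280,240), the blue decoy at (332,200), and the holes are near (192,180) and (239,152). Side: long handle from (210,215) to (275,200), front seen from behind. I'll enlarge these for accuracy.

```bash
python3 - <<'E'
import cv2
a=cv2.imread("pics/scene0.png")[125:325,140:400]; cv2.imwrite("pics/sc_crop.png",cv2.resize(a,None,fx=3,fy=3,interpolation=cv2.INTER_CUBIC))
a=cv2.imread("pics/side0.png")[180:380,190:450]; cv2.imwrite("pics/si_crop.png",cv2.resize(a,None,fx=3,fy=3,interpolation=cv2.INTER_CUBIC))
E
```

```text
(no output)
```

View pics/sc_crop.png

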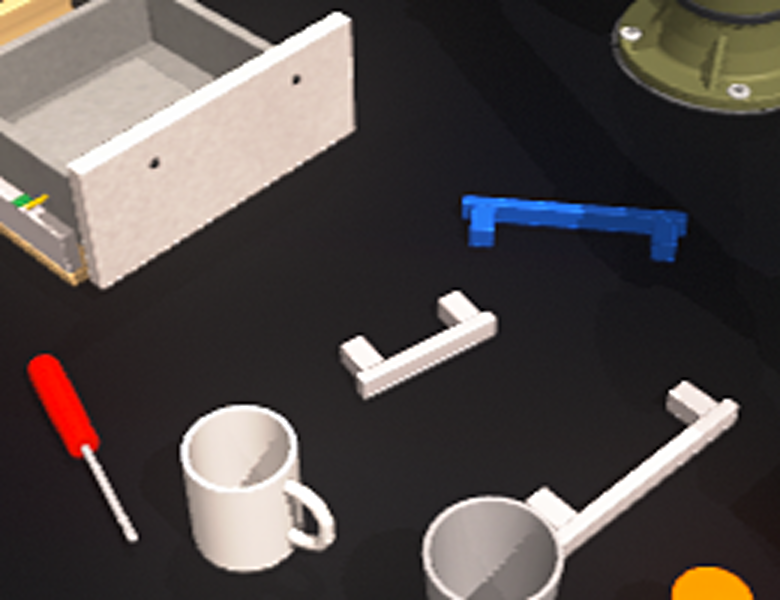

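View pics/si_crop.png

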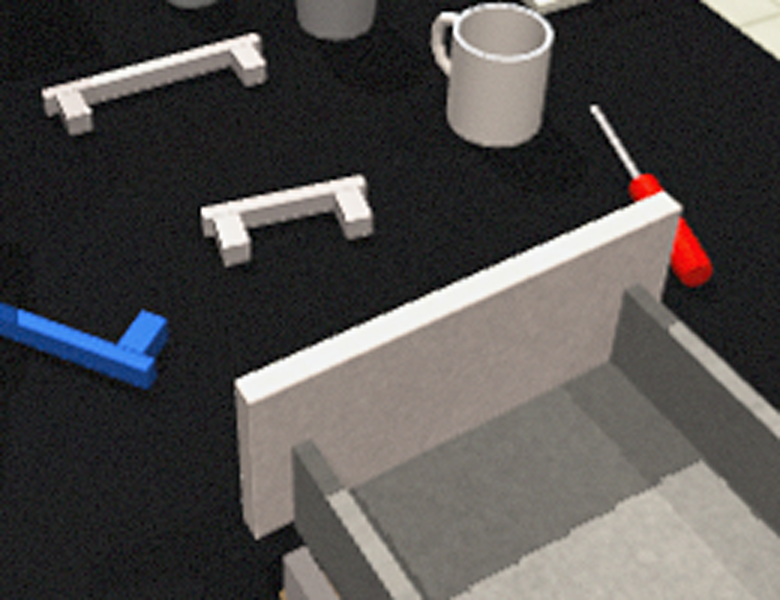

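The scene crop shows holes at crop (154,163) and (296,80), and the long handle's feet pointing up-left toward the drawer. The side crop shows the foot end faces at about (80,121) and (255,72), and the top edge of the front from (236,380) to (665,193). Next I'll triangulate and fit the poses.

```bash
cat > h.py <<'E'
import numpy as np, cv2
from cell import vision
from scipy.optimize import least_squares
P={n:vision.camera_params(n) for n in("scene","side")}
off={"scene":(140,125),"side":(190,180)}
def px(n,X,Y): return np.array([off[n][0]+(X+.5)/3-.5, off[n][1]+(Y+.5)/3-.5])
def proj(n,p):
    c=P[n];K=np.array([[c['fx'],0,c['cx']],[0,c['fy'],c['cy']],[0,0,1]])
    return cv2.projectPoints(np.float64(p).reshape(-1,1,3),c['rvec'],c['tvec'],K,None)[0][:,0]
def atz(n,uv,z):
    c=P[n];R=cv2.Rodrigues(c['rvec'])[0];o=-R.T@c['tvec']
    d=R.T@np.array([(uv[0]-c['cx'])/c['fx'],(uv[1]-c['cy'])/c['fy'],1]);return o+d*(z-o[2])/d[2]
def fit(obs,x0,n=4):
    # obs: (cam,X,Y,local pt)
    def res(v):
        c,s=np.cos(v[3]),np.sin(v[3]);r=[]
        for cam,X,Y,l in obs:
            p=[v[0]+c*l[0]-s*l[1],v[1]+s*l[0]+c*l[1],v[2]+l[2]]
            r+=list(proj(cam,p)[0]-px(cam,X,Y))
        return np.array(r)
    o=least_squares(res,x0,loss='soft_l1');return o.x,res(o.x).reshape(-1,2)
E
python3 - <<'E'
from h import *
np.set_printoptions(precision=4,suppress=True)
for n in P:
    R=cv2.Rodrigues(P[n]['rvec'])[0];print(n,-R.T@P[n]['tvec'])
print("holes",atz("scene",px("scene",154,163),.12),atz("scene",px("scene",296,80),.12))
print("top",atz("side",px("side",236,380),.15),atz("side",px("side",665,193),.15))
print("feet",atz("side",px("side",80,121),.01),atz("side",px("side",255,72),.01))
print("barR scene",atz("scene",px("scene",738,405),.02))
for nm,uv,z in(("cup rim c",(304,307),.11),("mug rim c",(220,275),.09),("soap",(432,262),0),("jar lid",(376,326),.06),("short",(280,240),.02)):
    print(nm,atz("scene",uv,z))
E
```

```text
scene [1.1291 0.7278 0.8803]
side [ 0.2469 -0.5453  0.6844]
holes [ 0.6282 -0.114   0.12  ] [ 0.4692 -0.1242  0.12  ]
top [ 0.3988 -0.1321  0.15  ] [ 0.6948 -0.114   0.15  ]
feet [0.4282 0.2869 0.01  ] [0.5884 0.2844 0.01  ]
barR scene [0.4097 0.3307 0.02  ]
cup rim c [0.6959 0.341  0.11  ]
mug rim c [0.7534 0.1542 0.09  ]
soap [0.3186 0.4015 0.    ]
jar lid [0.5974 0.445  0.06  ]
short [0.5452 0.1155 0.02  ]
```

```bash
python3 - <<'E'
from h import *
np.set_printoptions(precision=4,suppress=True)
S,D="scene","side"
f=[(S,154,163,(0,.08,.12)),(S,296,80,(0,-.08,.12)),(S,354,130,(0,-.15,.025)),(S,103,288,(0,.15,.025)),(S,352,25,(0,-.15,.15)),
(D,236,380,(0,-.15,.15)),(D,665,193,(0,.15,.15)),(D,680,208,(.018,.15,.15)),(D,250,404,(.018,-.15,.15)),(D,258,538,(.018,-.15,.025))]
x,r=fit(f,[.549,-.119,0,-1.5]);print("front",x,np.degrees(x[3]));print(r.T)
h=[(D,72,133,(.04,-.09,0)),(D,92,127,(.04,-.07,0)),(D,248,83,(.04,.07,0)),(D,266,76,(.04,.09,0)),(D,42,92,(-.006,-.1,.02)),(D,262,37,(-.006,.1,.02)),
(D,92,108,(.04,-.07,.02)),(D,266,60,(.04,.09,.02)),
(S,738,405,(-.006,-.1,.02)),(S,684,382,(.04,-.09,.02)),(S,667,393,(.04,-.07,.02)),(S,545,488,(.04,.07,.02)),(S,722,399,(.006,-.1,.02))]
x,r=fit(h,[.508,.325,0,-1.57]);print("handle",x,np.degrees(x[3]));print(r.T)
E
```

```text
front [ 0.5479 -0.1205 -0.0018 -1.5055] -86.26100121404318
[[-0.0794 -0.0348  0.3631 -0.3131 -0.1899 -0.6905 -0.0467  1.6923 -0.1819
  -0.2934]
 [ 0.2638  0.1433  0.5988  1.1141 -2.0263  0.0082 -0.8288 -0.0808 -0.0671
   0.9982]]
handle [ 0.5101  0.3245 -0.0003 -1.5796] -90.5063451655995
[[ 0.1436  1.0474 -0.4116  0.4763  0.2587 -1.8156  0.1762  0.2714  0.0706
   0.0091  0.1873 -0.3594  1.3367]
 [ 0.4168  0.2399  0.3734  0.7261 -1.113  -2.2546  0.45    0.0411  0.3503
  -0.4647  0.084   0.0717 -0.4481]]
```

The manual's scale: shifts go in shares of 0.5 m and turns go in shares of 360 degrees. Converting my numbers, -0.11 rad / 6.2832 = -0.0175.

```bash
cat >> h.py <<'E'
from scipy.spatial.transform import Rotation as Ro
def delta(x,y,z,yaw):
    "remaining move in tool axes; yaw = world angle (deg) of tool y, tool pointing down"
    from cell import readout
    s=readout.sense();R=Ro.from_quat(np.roll(s['tcp_rot'],-1))
    a=np.radians(yaw);Y=[np.cos(a),np.sin(a),0];Z=[0,0,-1];G=Ro.from_matrix(np.array([np.cross(Y,Z),Y,Z]).T)
    print("pos",np.round(s['tool_pos'],4),"d",np.round(R.inv().apply(np.array([x,y,z])-s['tool_pos']),4),"rot",np.round((R.inv()*G).as_rotvec(),4),"F",np.round(s['ft_force'],2),"gap",s['finger_gap'],s['finger_force'],s['time_s'])
E
```

{"fn": "nudge_tcp", "kwargs": {
  "increments": [
    {"jaw":1, "r":[0, 0, -0.0175]},
    {"jaw":1, "r":[0, 0, -0.0175]},
    {"jaw":1, "r":[0, 0, -0.0175]},
    {"jaw":1, "r":[0, 0, -0.0175]},
    {"jaw":1},
    {"jaw":1}
  ]
}}

```text
time_s: 0.65
tool_pos: [0.2821, 0.5854, 0.2332]
tcp_rot: [-0.0, 0.006, 1.0, -0.0]
ft_force: [0.8, 0.3, 0.2]
finger_gap: 0.996
finger_force: 0.0
```

```bash
python3 -c "
from h import *
delta(.510,.3245,.12,89.5)"
```

```text
pos [0.2821 0.5854 0.2332] d [-0.2311 -0.2581  0.1133] rot [-0.0005 -0.0003 -0.0032] F [0.84 0.27 0.18] gap 0.9958246391690171 0.0 0.65
```

In the tool's units: 0.03 m / 0.5 = 0.06, -0.0258 m / 0.5 = -0.0516.

{"fn": "nudge_tcp", "kwargs": {
  "increments": [
    {"jaw":1, "pos":[-0.0462, -0.0516, 0]},
    {"jaw":1, "pos":[-0.0462, -0.0516, 0]},
    {"jaw":1, "pos":[-0.0462, -0.0516, 0]},
    {"jaw":1, "pos":[-0.0462, -0.0516, 0]},
    {"jaw":1, "pos":[-0.0462, -0.0516, 0]},
    {"jaw":1, "pos":[-0.0462, -0.0516, 0]},
    {"jaw":1, "pos":[-0.0462, -0.0516, 0]},
    {"jaw":1, "pos":[-0.0462, -0.0516, 0]},
    {"jaw":1, "pos":[-0.0462, -0.0516, 0]},
    {"jaw":1, "pos":[-0.0462, -0.0516, 0]},
    {"jaw":1, "pos":[0, 0, 0.06]},
    {"jaw":1, "pos":[0, 0, 0.06]},
    {"jaw":1, "pos":[0, 0, 0.06]},
    {"jaw":1},
    {"jaw":1}
  ]
}}

```text
time_s: 1.9
tool_pos: [0.5097, 0.325, 0.1423]
tcp_rot: [-0.002, 0.005, 1.0, -0.001]
ft_force: [-0.0, 0.0, -0.0]
finger_gap: 1.005
finger_force: 0.0
```

```bash
python3 -c "
from h import *
delta(.510,.3245,.014,89.5)
cv2.imwrite('pics/w1.png',vision.camera('wrist')[:,:,::-1])
from cell import readout
s=readout.sense();R=Ro.from_quat(np.roll(s['tcp_rot'],-1));c=vision.camera_params('wrist');H=c['hand_eye']
for l in [(.0,0),(-.006,-.1),(-.006,.1),(.04,.09),(.04,-.09),(.04,.07),(.04,-.07),(.006,0),(-.006,0)]:
    a=-1.5796;p=np.array([.5101+np.cos(a)*l[0]-np.sin(a)*l[1],.3245+np.sin(a)*l[0]+np.cos(a)*l[1],.02])
    q=H[:3,:3].T@(R.inv().apply(p-s['tool_pos'])-H[:3,3]);print(l,np.round([c['fx']*q[0]/q[2]+c['cx'],c['fy']*q[1]/q[2]+c['cy']],1))
"
```

```text
pos [0.5097 0.325  0.1423] d [-0.0007 -0.0002  0.1283] rot [-0.0022 -0.003  -0.0017] F [-0.02  0.03 -0.  ] gap 1.0053357157875016 0.0 1.9
(0.0, 0) [279.6 205.3]
(-0.006, -0.1) [286.6  90.9]
(-0.006, 0.1) [285.5 298.5]
(0.04, 0.09) [240.5 290. ]
(0.04, -0.09) [232.4 103.5]
(0.04, 0.07) [239.7 272.4]
(0.04, -0.07) [233.4 127.9]
(0.006, 0) [273.1 205.3]
(-0.006, 0) [286.  205.3]
```

View pics/w1.png

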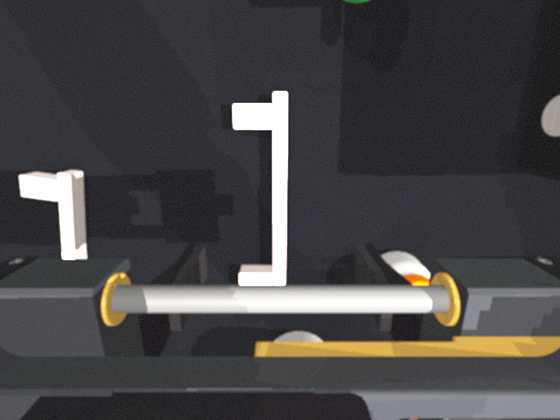

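Handle edges in the wrist view (end at (287,92), foot corner at (232,104)) match the projected fit to about 1 px. I'll descend and grip.

In the tool's units: 0.03 m / 0.5 = 0.06, 0.013 m / 0.5 = 0.026.

{"fn": "nudge_tcp", "kwargs": {
  "increments": [
    {"jaw":1, "pos":[0, 0, 0.06]},
    {"jaw":1, "pos":[0, 0, 0.06]},
    {"jaw":1, "pos":[0, 0, 0.06]},
    {"jaw":1, "pos":[0, 0, 0.05]},
    {"jaw":1, "pos":[0, 0, 0.026]},
    {"jaw":1},
    {"jaw":1},
    {"jaw":0},
    {"jaw":0},
    {"jaw":0},
    {"jaw":0},
    {"jaw":0},
    {"jaw":0},
    {"jaw":0},
    {"jaw":0}
  ]
}}

```text
time_s: 3.2
tool_pos: [0.5108, 0.3256, 0.0155]
tcp_rot: [-0.0, 0.004, 1.0, -0.0]
ft_force: [0.2, -0.1, -0.2]
finger_gap: 0.474
finger_force: 0.0
```

```bash
python3 -c "
from h import *
delta(.510,.3245,.134,89.5)"
```

```text
pos [0.5108 0.3256 0.0155] d [ 0.0008 -0.0011 -0.1185] rot [-0.     -0.0001 -0.0001] F [ 0.24 -0.13 -0.21] gap 0.47423113243145626 0.0 3.2
```

In the tool's units: 0.002 m / 0.5 = 0.004.

{"fn": "nudge_tcp", "kwargs": {
  "increments": [
    {"jaw":0, "pos":[0, 0, 0.004]},
    {"jaw":0},
    {"jaw":0},
    {"jaw":0},
    {"jaw":0},
    {"jaw":0},
    {"jaw":0},
    {"jaw":0},
    {"jaw":0}
  ]
}}

```text
time_s: 3.95
tool_pos: [0.5107, 0.3254, 0.0134]
tcp_rot: [-0.0, 0.004, 1.0, -0.0]
ft_force: [-0.4, -0.4, -0.6]
finger_gap: 0.133
finger_force: 30.0
```

Gripped: opening 11.6 mm, 30 N. Lifting now.

In the tool's units: -0.025 m / 0.5 = -0.05, -0.02 m / 0.5 = -0.04, -0.037 rad / 6.2832 = -0.0059.

{"fn": "nudge_tcp", "kwargs": {
  "increments": [
    {"jaw":0, "pos":[0, 0, -0.04]},
    {"jaw":0, "pos":[0, 0, -0.05]},
    {"jaw":0, "pos":[0, 0, -0.05]},
    {"jaw":0, "pos":[0, 0, -0.05]},
    {"jaw":0, "pos":[0, 0, -0.03]},
    {"jaw":0, "r":[0, 0, -0.0059]},
    {"jaw":0, "r":[0, 0, -0.0059]},
    {"jaw":0},
    {"jaw":0},
    {"jaw":0}
  ]
}}

```text
time_s: 4.78
tool_pos: [0.5104, 0.3255, 0.1231]
tcp_rot: [-0.0, -0.032, 0.999, -0.0]
ft_force: [0.7, 0.1, -1.5]
finger_gap: 0.136
finger_force: 30.0
```

```bash
python3 -c "
from h import *
delta(.542,-.0307,.1234,93.74)"
```

```text
pos [0.5104 0.3255 0.1231] d [-8.600e-03 -3.575e-01 -2.000e-04] rot [-0.0003 -0.0008 -0.0009] F [ 0.71  0.06 -1.55] gap 0.1357018143699101 29.99721586704254 4.7833
```

In the tool's units: -0.03 m / 0.5 = -0.06, -0.025 m / 0.5 = -0.05.

{"fn": "nudge_tcp", "kwargs": {
  "increments": [
    {"jaw":0, "pos":[-0.002, -0.03, 0]},
    {"jaw":0, "pos":[-0.002, -0.05, 0]},
    {"jaw":0, "pos":[-0.002, -0.06, 0]},
    {"jaw":0, "pos":[-0.002, -0.06, 0]},
    {"jaw":0, "pos":[-0.002, -0.06, 0]},
    {"jaw":0, "pos":[-0.002, -0.06, 0]},
    {"jaw":0, "pos":[-0.002, -0.06, 0]},
    {"jaw":0, "pos":[-0.002, -0.06, 0]},
    {"jaw":0, "pos":[-0.0012, -0.06, 0]},
    {"jaw":0, "pos":[0, -0.06, 0]},
    {"jaw":0, "pos":[0, -0.06, 0]},
    {"jaw":0, "pos":[0, -0.05, 0]},
    {"jaw":0, "pos":[0, -0.045, 0]},
    {"jaw":0},
    {"jaw":0},
    {"jaw":0}
  ]
}}

```text
time_s: 6.12
tool_pos: [0.5422, -0.0306, 0.1234]
tcp_rot: [-0.0, -0.032, 0.999, 0.0]
ft_force: [0.4, 0.4, -2.3]
finger_gap: 0.137
finger_force: 30.0
```

```bash
python3 - <<'E'
from h import *
delta(.542,-.0307,.1234,93.74)
a=vision.camera("scene")[:,:,::-1]; b=vision.camera("side")[:,:,::-1]
cv2.imwrite("pics/s2.png",a);cv2.imwrite("pics/d2.png",b)
A=cv2.resize(a[120:320,140:400],None,fx=3,fy=3,interpolation=cv2.INTER_CUBIC);cv2.imwrite("pics/s2c.png",A)
B=cv2.resize(b[180:380,190:450],None,fx=3,fy=3,interpolation=cv2.INTER_CUBIC);cv2.imwrite("pics/d2c.png",B)
E
```

```text
pos [ 0.5422 -0.0306  0.1234] d [ 0.0002 -0.0001  0.    ] rot [ 0.0007 -0.0003 -0.0008] F [ 0.39  0.4  -2.26] gap 0.13722968973849306 29.997465312480927 6.1167
```

View pics/s2c.png

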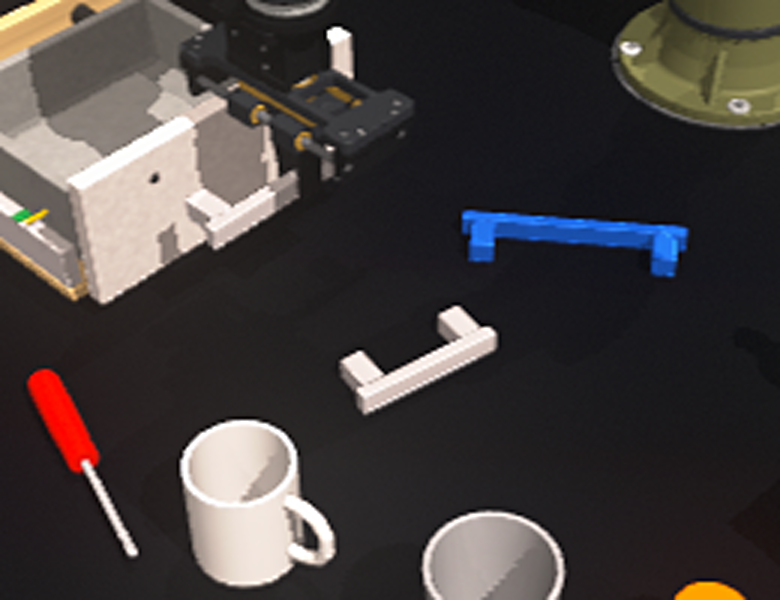

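View pics/d2c.png

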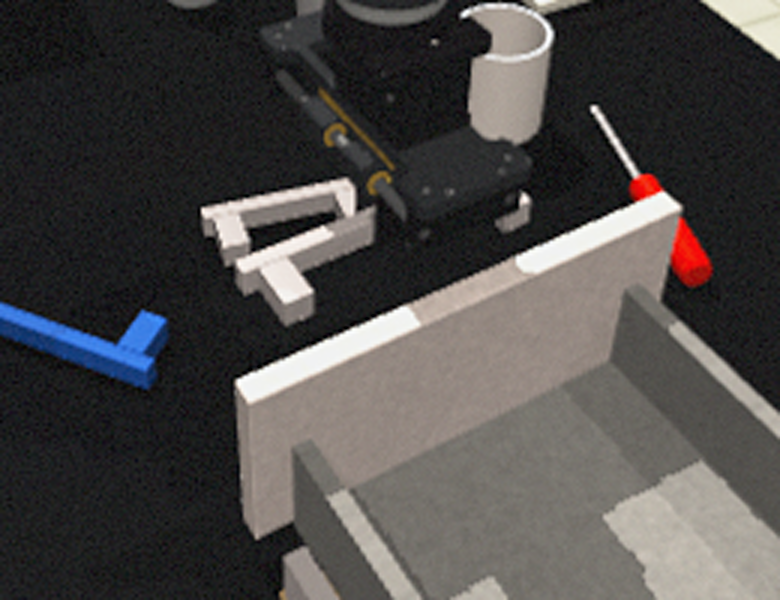

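Scene: the far foot's end corners are at crop (188,203) and (205,192), and the bar end is at (210,228)/(213,247). Side: the near foot's end face corners are (288,303), (312,293), (290,323) and (313,315). I'll compare these with the expected in-hand pose.

```bash
python3 - <<'E'
from h import *
np.set_printoptions(precision=4,suppress=True)
S,D="scene","side"
y=-5*3*-1 # scene crop rows: offset 120 here vs 125 -> subtract 15
h=[(S,188,203-15,(.04,.09,.02)),(S,205,192-15,(.04,.07,.02)),(S,210,228-15,(-.006,.1,.02)),(S,213,247-15,(-.006,.1,0)),
(D,288,303,(.04,-.09,.02)),(D,312,293,(.04,-.07,.02)),(D,290,323,(.04,-.09,0)),(D,313,315,(.04,-.07,0)),(D,237,265,(-.006,-.1,.02))]
x,r=fit(h,[.542,-.03,.11,-1.5]);print(x,np.degrees(x[3]));print(r.T)
xp=[.5422-.0006,-.0306,.11,np.radians(-86.26)]
c,s=np.cos(xp[3]),np.sin(xp[3])
print(np.array([proj(cam,[xp[0]+c*l[0]-s*l[1],xp[1]+s*l[0]+c*l[1],xp[2]+l[2]])[0]-px(cam,X,Y) for cam,X,Y,l in h]).T)
E
```

```text
[ 0.5409 -0.0314  0.1082 -1.5126] -86.66598807720382
[[-1.4529 -0.6986  0.7524  0.5289 -0.6944  1.2136 -1.1575  0.9238 -0.4181]
 [-0.9941 -1.1615  1.3237  1.4692  0.3957 -0.3825  1.41   -0.0442 -1.324 ]]
[[-1.5074 -0.7784  0.8436  0.6206 -0.1967  1.6752 -0.6676  1.3781 -0.0943]
 [-1.1156 -1.3154  1.1689  1.329  -0.5436 -1.3671  0.4922 -1.0078 -2.1529]]
```

Lateral error is under 1.2 mm and height matches. Advancing, then gentle steps.

In the tool's units: -0.016 m / 0.5 = -0.032, -0.012 m / 0.5 = -0.024.

{"fn": "nudge_tcp", "kwargs": {
  "increments": [
    {"jaw":0, "pos":[0, -0.024, 0]},
    {"jaw":0, "pos":[-0.001, -0.032, 0]},
    {"jaw":0, "pos":[0, -0.02, 0]},
    {"jaw":0, "pos":[0, -0.008, 0]},
    {"jaw":0, "pos":[0, -0.004, 0]},
    {"jaw":0},
    {"jaw":0}
  ]
}}

```text
time_s: 6.8
tool_pos: [0.546, -0.0737, 0.1235]
tcp_rot: [-0.0, -0.033, 0.999, 0.0]
ft_force: [0.4, 0.3, -2.7]
finger_gap: 0.131
finger_force: 30.0
```

{"fn": "nudge_tcp", "kwargs": {
  "increments": [
    {"jaw":0, "pos":[0, -0.002, 0]},
    {"jaw":0, "pos":[0, -0.002, 0]},
    {"jaw":0, "pos":[0, -0.002, 0]},
    {"jaw":0, "pos":[0, -0.002, 0]},
    {"jaw":0, "pos":[0, -0.002, 0]},
    {"jaw":0, "pos":[0, -0.002, 0]},
    {"jaw":0, "pos":[0, -0.002, 0]},
    {"jaw":0, "pos":[0, -0.002, 0]},
    {"jaw":0, "pos":[0, -0.002, 0]},
    {"jaw":0, "pos":[0, -0.002, 0]},
    {"jaw":0},
    {"jaw":0}
  ]
}}

```text
time_s: 7.8
tool_pos: [0.5466, -0.0839, 0.1235]
tcp_rot: [-0.0, -0.033, 0.999, 0.0]
ft_force: [-0.4, 2.1, -1.8]
finger_gap: 0.138
finger_force: 30.0
```

```bash
python3 -c "
from h import *
delta(.5462,-.0946,.1234,93.74)"
```

```text
pos [ 0.5466 -0.0839  0.1235] d [ 0.0011 -0.0106  0.0001] rot [ 0.0006 -0.0002  0.0004] F [-0.42  2.13 -1.79] gap 0.1382938874916982 30.0165393948555 7.8
```

Contact about where expected (2.1 N at roughly 3 mm). Pushing the remaining 11 mm.

{"fn": "nudge_tcp", "kwargs": {
  "increments": [
    {"jaw":0, "pos":[0, -0.002, 0]},
    {"jaw":0, "pos":[0, -0.002, 0]},
    {"jaw":0, "pos":[0, -0.002, 0]},
    {"jaw":0, "pos":[0, -0.002, 0]},
    {"jaw":0, "pos":[0, -0.002, 0]},
    {"jaw":0, "pos":[0, -0.002, 0]},
    {"jaw":0, "pos":[0, -0.002, 0]},
    {"jaw":0, "pos":[0, -0.002, 0]},
    {"jaw":0, "pos":[0, -0.002, 0]},
    {"jaw":0, "pos":[0, -0.002, 0]},
    {"jaw":0, "pos":[0, -0.002, 0]},
    {"jaw":0},
    {"jaw":0},
    {"jaw":0}
  ]
}}

```text
time_s: 8.97
tool_pos: [0.5472, -0.0925, 0.1235]
tcp_rot: [-0.0, -0.033, 0.999, 0.002]
ft_force: [-1.3, 7.8, 0.1]
finger_gap: 0.13
finger_force: 30.0
```

```bash
python3 - <<'E'
from h import *
delta(.5462,-.0946,.1234,93.74)
a=vision.camera("scene")[:,:,::-1]; b=vision.camera("side")[:,:,::-1]
A=cv2.resize(a[125:235,130:270],None,fx=4,fy=4,interpolation=cv2.INTER_CUBIC)[:,:400]
B=cv2.resize(b[220:410,250:390],None,fx=3,fy=3,interpolation=cv2.INTER_CUBIC)[:,:400]
C=np.zeros((570,800,3),np.uint8);C[:A.shape[0],:400]=A;C[:B.shape[0],400:400+B.shape[1]]=B
cv2.imwrite("pics/push.png",C)
E
```

```text
pos [ 0.5472 -0.0925  0.1235] d [ 0.0011 -0.002   0.0001] rot [ 0.0038 -0.0008  0.0016] F [-1.28  7.82  0.08] gap 0.1304656748638509 30.013291239738464 8.9667
```

View pics/push.png

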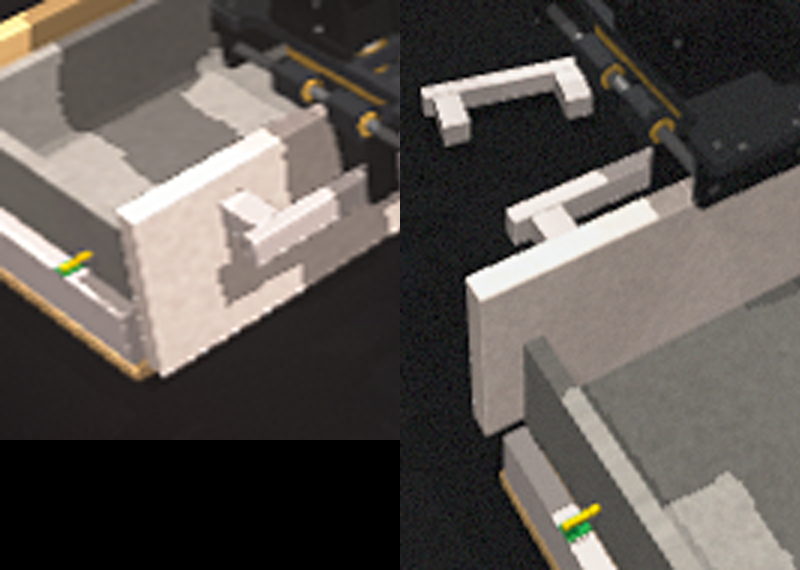

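The pointers have entered the green strips (scene crop (75,262), side crop (580,520)) and the foot is flush on the front over the hole. I'll add 3 mm for about 10 N and hold.

In the tool's units: -0.0005 m / 0.5 = -0.001.

{"fn": "nudge_tcp", "kwargs": {
  "increments": [
    {"jaw":0, "pos":[0, -0.001, 0]},
    {"jaw":0, "pos":[0, -0.001, 0]},
    {"jaw":0, "pos":[0, -0.001, 0]},
    {"jaw":0, "pos":[0, -0.001, 0]},
    {"jaw":0, "pos":[0, -0.001, 0]},
    {"jaw":0, "pos":[0, -0.001, 0]},
    {"jaw":0},
    {"jaw":0},
    {"jaw":0},
    {"jaw":0},
    {"jaw":0},
    {"jaw":0},
    {"jaw":0},
    {"jaw":0},
    {"jaw":0}
  ]
}}

```text
time_s: 10.32
tool_pos: [0.5473, -0.0946, 0.1236]
tcp_rot: [-0.001, -0.034, 0.999, 0.002]
ft_force: [-2.6, 10.4, 0.9]
finger_gap: 0.133
finger_force: 30.0
```

{"fn": "nudge_tcp", "kwargs": {
  "increments": [
    {"jaw":0},
    {"jaw":0},
    {"jaw":0},
    {"jaw":0},
    {"jaw":0},
    {"jaw":0},
    {"jaw":0},
    {"jaw":0},
    {"jaw":0},
    {"jaw":0},
    {"jaw":0},
    {"jaw":0},
    {"jaw":0},
    {"jaw":0},
    {"jaw":0},
    {"jaw":0},
    {"jaw":0},
    {"jaw":0},
    {"jaw":0},
    {"jaw":0}
  ]
}}

```text
time_s: 11.98
tool_pos: [0.5473, -0.0947, 0.1235]
tcp_rot: [-0.001, -0.034, 0.999, 0.002]
ft_force: [-3.1, 9.5, 0.7]
finger_gap: 0.139
finger_force: 30.0
```

```bash
python3 - <<'E'
from h import *
delta(.5462,-.0946,.1234,93.74)
a=vision.camera("scene")[:,:,::-1]; b=vision.camera("side")[:,:,::-1]
A=cv2.resize(a[120:230,140:273],None,fx=3,fy=3,interpolation=cv2.INTER_CUBIC)
B=cv2.resize(b[220:410,250:383],None,fx=3,fy=3,interpolation=cv2.INTER_CUBIC)
C=np.zeros((570,800,3),np.uint8);C[:A.shape[0],:A.shape[1]]=A;C[:B.shape[0],400:400+B.shape[1]]=B
cv2.imwrite("pics/push2.png",C)
E
```

```text
pos [ 0.5473 -0.0947  0.1235] d [0.0011 0.0001 0.0001] rot [ 0.0048 -0.0009  0.0021] F [-3.13  9.51  0.7 ] gap 0.13857707350577456 30.014311373233795 11.9833
```

View pics/push2.png

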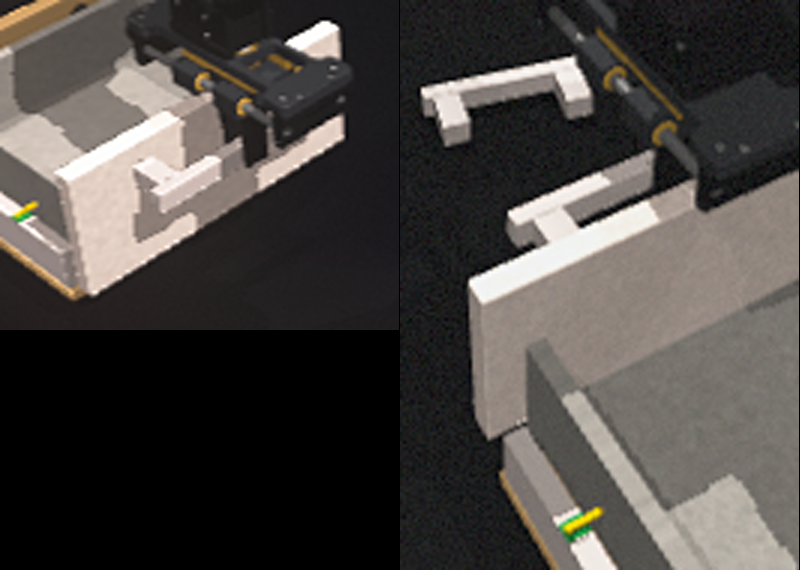

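The pointers sit inside the green strips, the holes are hidden behind the feet, and the push is steady at about 10 N. I'll hold a little longer, then hand in.

{"fn": "nudge_tcp", "kwargs": {
  "increments": [
    {"jaw":0},
    {"jaw":0},
    {"jaw":0},
    {"jaw":0},
    {"jaw":0},
    {"jaw":0},
    {"jaw":0},
    {"jaw":0},
    {"jaw":0},
    {"jaw":0},
    {"jaw":0},
    {"jaw":0}
  ]
}}

```text
time_s: 13.08
tool_pos: [0.5473, -0.0947, 0.1236]
tcp_rot: [-0.001, -0.034, 0.999, 0.002]
ft_force: [-3.3, 10.5, 1.0]
finger_gap: 0.133
finger_force: 30.0
```

```bash
python3 -c "
from cell import bot
print(bot.job_done())"
```

```text
the job is handed in; nothing more can be done
None
```

I handed the job in with the long handle gripped and pressed on the front over both holes. The push held at about 10 N (about 14 mm sunk) for over two seconds; the hand-in call returned no verdict.

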